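Stack the repair consumables on the roll stands in order of use

ROBOT

A 6-joint arm with a two-finger parallel gripper is mounted at the origin on a cart in front of the work surface, level with it; the furniture and walls round the work are solid. World frame = base frame: x ahead of the robot, y to its left, z up, the work surface at z = 0. Lengths are in mm, angles in rad, forces in N, time in s.
With the tool pointing down it reaches from about 350 to 775 mm from the base axis. Payload 7.3 kg.
Tool frame: the origin (TCP) lies midway between the tips of the shut fingers; the grasp point (between the pads) lies 19 mm behind it; z points along the fingers, y is the line along which they close (so a half turn about z gives the same grasp; the last joint's range is limited). The gripper opens to 92 mm and grips with 3 to 60 N. Pads are 19 mm wide; open, the fingers measure 130 mm over their backs; the gripper's body (75 mm by 190 mm) begins 47 mm behind the grasp point.
Start: joints at [-1.261, 0.342, 1.524, -0, 1.275, -0.146], TCP at [231.119, -471.412, 226.741] pointing down, gripper open.
Joint ranges: [-2.53, 2.53], [-0.77, 2.02], [0.04, 2.7], [-1, 4.14], [0.28, 2.66], [-3.11, 3.11]. Speed limits (rad/s): [2.57, 2.57, 3.14, 3.14, 3.14, 3.14].

INTERFACE

Orientations are given as [roll, pitch, yaw] about the fixed x, y, z axes, in that order (R = Rz(yaw) Ry(pitch) Rx(roll)).
In Python, from plant import monitor, optics, workorder gives the robot as it stands. The module is installed in compiled form; this text tells all that it offers.
- The arm moves only by the tool servo_tool, never from a script. Its arguments are lists of equal length, an entry for each row: "linear": the shift along the tool's x, y, z as a fraction of full scale, a list of three; "spin": the turn about the tool's z as a fraction of full scale. In form: {"linear": [[dx, dy, dz], ...], "spin": [spin, ...]}. A call has exactly 8 rows; each row shifts and turns the commanded pose from where the row before left it, along the tool's axes as they then stand; what a row does not reach is not made up. Full scale, the value 1, is 200 mm for a shift and 90 degrees for a turn. A row lasts 1/8 s, in which the tool goes at most 62.5 mm and 10.7 degrees, less where a joint would pass 70% of its speed; a pose out of reach is approached as far as the arm can. A call with a number of a shift or a turn outside -1 to 1 is refused whole. A call with a gripper value outside its range is refused whole. "hand" is the opening, from -1 (shut) to 1 (fully open), set as the call begins (left out, the last holds). The fingers move at their own pace and stop on an object; the grip force is fixed at half the most. Time passes only in rows, so rows that do not move let the fingers close, or fill a call up. It gives the time, the measured TCP pose, the force, the opening and the grip force at its end, in the units of the state.
- monitor.get_obs(): the state, without advancing time (a new reading comes with each control period).
- optics.capture(name): name is "scene" or "side" or "wrist"; returns a dict with "frame" (420x560x3 uint8, blue, green, red), "K" (3x3 intrinsics, pixels), "D" ([k1, k2, p1, p2, k3] as OpenCV has them; the pictures are not rectified), "world_to_cam" (4x4, takes a point from world to camera coordinates). Camera axes: x right, y down, z forward; pixel columns grow to the right and rows downward; lengths in mm; the calibration is good to about 2 mm. A picture is of the moment at which its call begins. There is no depth.
- workorder.close_job(): hands the job in; it is judged then, once.
The state is a dict: "time": time; "joint_positions": joint angles; "dq": joint speeds; "tau": joint torques, N m; "tool_pos": TCP position; "tcp_rot": TCP orientation; "contact_force": force on the tool from outside, world axes, zero at the start; "moment": the same for the moment, N m; "grip_width": finger opening in mm; "finger_force": force on a finger pad.
Only numpy, scipy, OpenCV 4.12 (cv2) and the standard library are available. Lean on these libraries where they do the work, as an engineer would, in place of code of your own. Each camera call takes 0.05 s, during which the arm holds its last target. There are 200 camera calls.

TASK

Set out the consumables for the next repair on the two post stands, in order of use. On the green stand stack, from the bottom up, the blue tape roll, the black tape roll and then the solder reel: the post passes through both rolls, and the reel, used first, stands centred on top of them; put the yellow tape roll over the post of the red stand. Everything lies flat; leave the block battery, the eye loupe and the connector tee where they are.

Things in the scene. Friction and masses are not known exactly. Their poses are not given: they have to be found in the camera images.
- green_stand: Fixed post stand with a green round foot (76 mm across, 10 mm high) and a bare metal post in its middle, 14 mm thick with a rounded tip, that ends 39 mm above the desk. Origin: centre of the foot's underside, z up; a roll on the post lies on the foot's top at 10 mm.
- red_stand: Fixed post stand with a red round foot (76 mm across, 10 mm high) and a bare metal post in its middle, 14 mm thick with a rounded tip, that ends 39 mm above the desk. Origin: centre of the foot's underside, z up; a roll on the post lies on the foot's top at 10 mm.
- blue_tape: Loose roll of blue tape lying flat, 58 mm across, 18 mm high, round bore of 35 mm through it with a brown core, 60 g. Origin: centre of its underside, z up.
- black_tape: Loose roll of black tape lying flat, 52 mm across, 15 mm high, round bore of at least 28 mm through it with a tan core, 60 g. Origin: centre of its underside, z up.
- yellow_tape: Loose roll of yellow tape lying flat, 54 mm across, 20 mm high, round bore of 33 mm through it with a brown core, 60 g. Origin: centre of its underside, z up.
- solder_reel: Loose light grey reel wound with solder wire, standing on a flange, 55 mm across, 36 mm high, about 0.22 kg (it varies); solid, no usable bore: it stands on the rolls, whose top is above the post's tip. Origin: centre of its underside, z up.
- battery: Bystander: dark blue block battery with a yellow band, standing upright, 18 x 27 x 49 mm; easily knocked over. Origin: centre of its underside, z up.
- eye_loupe: Bystander: black eye loupe, a cup 33 mm across and 26 mm high, wide end up. Origin: centre of its underside, z up.
- bnc_tee: Bystander: small light grey metal T-shaped coaxial connector lying flat, 25 x 34 x 14 mm. Origin: centre of its underside, z up.
There are look-alikes about, which are no part of the job. There is more than one size of the green_stand; the one meant has the size given above.

How it is judged:
By the outcome, as a careful person would: the job done as asked, in the order asked, and still so for the second after the job is handed in, with the robot touching nothing.
It also fails if it takes over 93 s, if anything falls off the work surface, if the arm or the gripper's body presses on something with over 40 N, if the wrist force passes 120 N, or if a joint passes its speed limit or range.

## Working session

There is one attempt and no reset: what is moved stays moved. The work goes in short steps, Python scripts to look and compute and a tool call to move; the robot and the scene stay as the last step left them, time stands still between calls to the robot, and variables do not carry over. Pictures are saved under pics/ and viewed, at most 14 in all, crops included, and the job is handed in when it is done.

Besides the shell and the picture viewer there is one more tool, called after "Emit:" as name([rows], argument=value, ...), one row to a line, values as JSON. servo_tool: Moves the arm, as the interface text tells. Shift numbers are shares of 200 mm and turn numbers shares of 90 degrees, none past 1 either way. Its arguments: {"type":"object","properties":{"linear":{"type":"array","items":{"type":"array","items":{"type":"number","minimum":-1,"maximum":1}}},"spin":{"type":"array","items":{"type":"number","minimum":-1,"maximum":1}},"hand":{"type":"number"}},"required":["linear","spin"]}

```bash
mkdir -p pics
cat > h.py <<'E'
import numpy as np, cv2
from plant import monitor, optics, workorder
def cap(n):
    c=optics.capture(n); np.savez(f'{n}.npz',f=c['frame'],K=c['K'],D=c['D'],T=c['world_to_cam']); return c
def load(n):
    d=np.load(f'{n}.npz'); return dict(frame=d['f'],K=d['K'],D=d['D'],world_to_cam=d['T'])
def ray(c,uv):
    p=cv2.undistortPoints(np.array([[uv]],float),np.array(c['K'],float),np.array(c['D'],float))[0,0]
    T=np.array(c['world_to_cam']);R=T[:3,:3];o=-R.T@T[:3,3];d=R.T@np.array([p[0],p[1],1]);return o,d/np.linalg.norm(d)
def onz(c,uv,z):
    o,d=ray(c,uv);return o+d*(z-o[2])/d[2]
def tri(c1,u1,c2,u2):
    o1,d1=ray(c1,u1);o2,d2=ray(c2,u2)
    s=np.linalg.lstsq(np.c_[d1,-d2],o2-o1,rcond=None)[0];a=o1+d1*s[0];b=o2+d2*s[1];return (a+b)/2,np.linalg.norm(a-b)
def proj(c,p):
    T=np.array(c['world_to_cam']);return cv2.projectPoints(np.array([p],float),cv2.Rodrigues(T[:3,:3])[0],T[:3,3],np.array(c['K'],float),np.array(c['D'],float))[0][0,0]
E
python3 - <<'E'
from h import *
np.set_printoptions(precision=3,suppress=True)
for n in ['scene','side','wrist']:
    c=cap(n); cv2.imwrite(f'pics/{n}0.png',c['frame']); o,d=ray(c,(280,210)); print(n,o,d,c['K'][0][0])
o=monitor.get_obs(); print(o)
E
```

```text
scene [-182.524  719.853  575.896] [ 0.603 -0.631 -0.489] 472.0858315489837
side [ 349.364 -913.635  453.568] [ 0.139  0.905 -0.402] 381.52237579568566
wrist [ 291.124 -442.577  384.669] [-0.228 -0.101 -0.968] 349.909106782429
{'time': 0.15, 'joint_positions': array([-1.261,  0.343,  1.525, -0.   ,  1.275, -0.146]), 'dq': array([ 0.   , -0.003, -0.003,  0.001, -0.001, -0.   ]), 'tau': array([  0.001, -43.147, -24.435,   0.072,   0.054,  -0.   ]), 'tool_pos': array([ 231.027, -471.126,  226.222]), 'tcp_rot': array([-3.141, -0.   ,  0.456]), 'contact_force': array([ 0.016,  0.317, -0.638]), 'moment': array([ 0.034, -0.04 , -0.006]), 'finger_force': 0.0, 'grip_width': 91.90178958042206}
```

View pics/scene0.png

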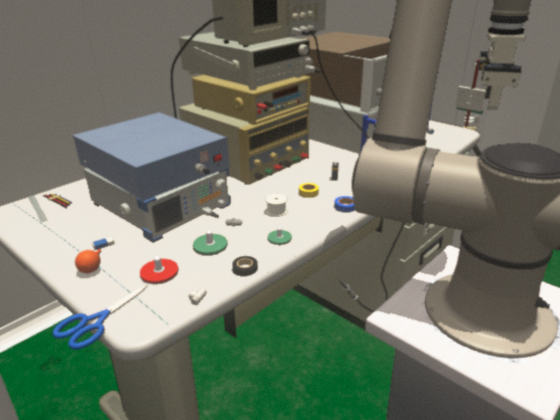

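View pics/side0.png

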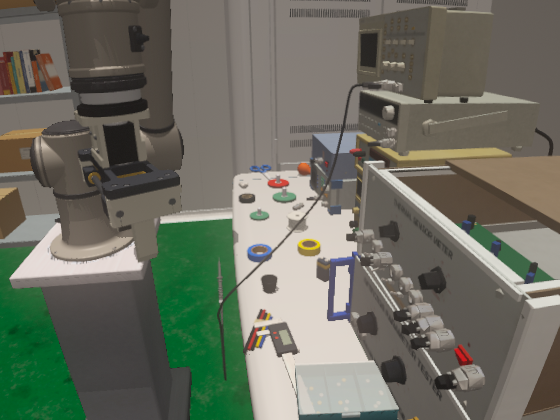

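The scene view shows red stand (159,270), two green stands (210,243) and (279,237), black roll (245,265), reel (276,204), yellow (309,189), blue (345,203), battery (335,172) and tees near (198,296) and (233,221). The side view shows the same things, with the loupe at (270,283). Next I take rough positions and zoom in.

Run:
```python
from h import *
np.set_printoptions(precision=1,suppress=True)
S=load('scene');D=load('side')
P=dict(red=((159,270),(278,183)),greenA=((210,243),(284,197)),greenB=((279,237),(260,215)),black=((245,265),(247,198)),reel=((276,204),(297,222)),yellow=((309,189),(309,247)),blue=((345,203),(260,252)),batt=((335,172),(325,268)))
for k,(a,b) in P.items():
    p,e=tri(S,a,D,b); print(k,p,round(e,1),'z0:',onz(S,a,10)[:2],onz(D,b,10)[:2], 'r',np.hypot(*p[:2]))
for u in [(198,296),(233,221),(210,212),(88,260)]: print('scene',u,onz(S,u,7))
for u in [(270,283),(298,206),(313,198),(243,184)]: print('side',u,onz(D,u,10))
a=cv2.resize(S['frame'][150:310,130:370],(720,480),interpolation=cv2.INTER_CUBIC)
b=cv2.resize(D['frame'][165:305,225:365],(600,600),interpolation=cv2.INTER_CUBIC)
cv2.imwrite('pics/s1.png',a);cv2.imwrite('pics/d1.png',b)
```

```text
red [534.2 325.8   5.5] 0.4 z0: [528.3 328.9] [532.5 313.9] r 625.7069649768378
greenA [533.7 194.2   5.4] 1.1 z0: [528.8 198.2] [531.2 181.7] r 567.908432140206
greenB [442.3  71.9   3.3] 3.0 z0: [432.9  80.2] [442.3  59.5] r 448.1494285893957
black [416.  200.1   7.3] 1.3 z0: [412.1 202.9] [416.1 194.5] r 461.6112273851428
reel [533.4 -16.6  17.1] 1.8 z0: [544.  -26.6] [535.5  -3.5] r 533.7017330342145
yellow [ 535.7 -144.7   10.8] 0.9 z0: [ 536.  -145.5] [ 536.4 -142.8] r 554.8619084035427
blue [ 419.2 -146.4    9.7] 1.3 z0: [ 418.  -145.5] [ 419.7 -146.2] r 444.03010524900714
batt [ 540.6 -260.1   21.6] 7.2 z0: [ 549.9 -277.2] [ 549.6 -238.2] r 599.8933650352741
scene (198, 296) [409.1 325.1   7. ]
scene (233, 221) [565.9  98.2   7. ]
scene (210, 212) [640.6 106.7   7. ]
scene (88, 260) [671.6 404.4   7. ]
side (270, 283) [ 426.  -273.5   10. ]
side (298, 206) [560.  103.5  10. ]
side (313, 198) [618.4 157.1  10. ]
side (243, 184) [412.5 326.4  10. ]
```

View pics/s1.png

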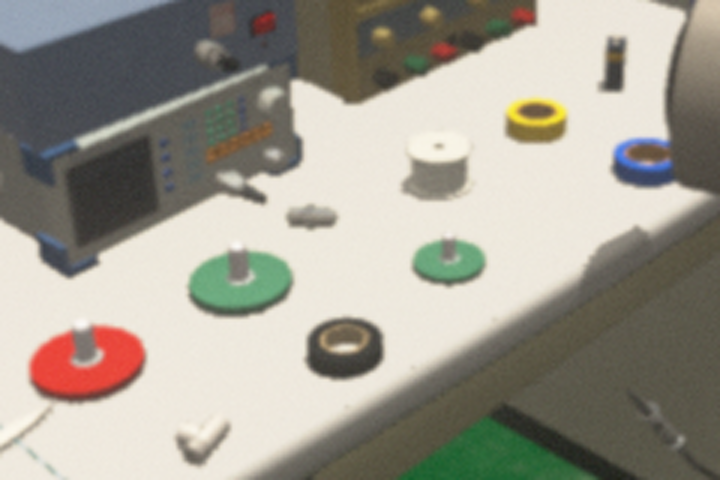

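View pics/d1.png

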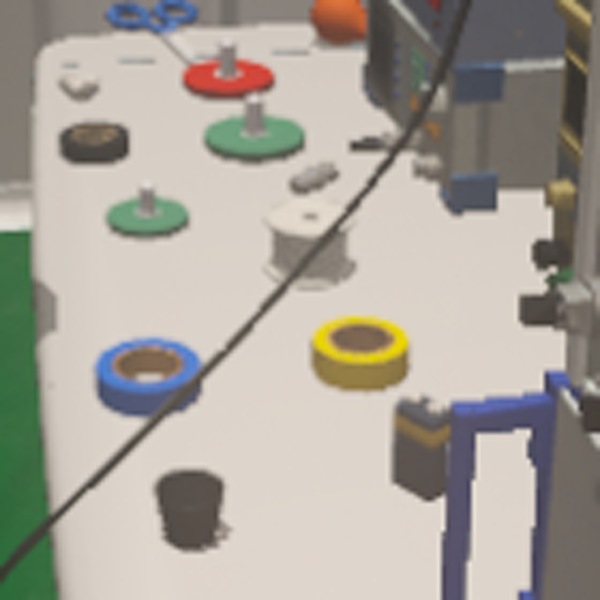

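Here (210,243) is the larger green stand and (279,237) the smaller one, and both bare posts show. I still need to check the stand sizes, the instrument's front face and the hanging cable.

Run:
```python
from h import *
np.set_printoptions(precision=1,suppress=True)
S=load('scene');D=load('side')
def blob(c,pred,near,z):
    m=cv2.morphologyEx(pred(cv2.cvtColor(c['frame'],cv2.COLOR_BGR2HSV).astype(int)).astype(np.uint8),cv2.MORPH_CLOSE,np.ones((3,3)))
    n,l,s,ce=cv2.connectedComponentsWithStats(m)
    i=min((i for i in range(1,n) if s[i,4]>60),key=lambda i:np.hypot(*(ce[i]-near)))
    cn=max(cv2.findContours((l==i).astype(np.uint8),0,1)[0],key=len)[:,0]
    w=np.array([onz(c,p,z)[:2] for p in cn.astype(float)])
    (x,y),r=cv2.minEnclosingCircle(w.astype(np.float32)); return np.array([x,y,2*r]), np.ptp(w,axis=0), s[i]
G=lambda h:(abs(h[...,0]-75)<15)&(h[...,1]>90)
R=lambda h:((h[...,0]<6)|(h[...,0]>174))&(h[...,1]>130)
Y=lambda h:(abs(h[...,0]-27)<6)&(h[...,1]>150)
B=lambda h:(abs(h[...,0]-112)<9)&(h[...,1]>120)
for n,f,a,b,z in [('gA',G,(210,243),(284,197),8),('gB',G,(279,237),(260,215),8),('red',R,(159,270),(278,183),8),('yel',Y,(309,189),(309,247),10),('blu',B,(345,203),(260,252),9)]:
    print(n,*blob(S,f,a,z),'|',*blob(D,f,b,z))
for u in [(152,236),(228,205),(90,205)]: print('instr',onz(S,u,0))
for u in [(330,165),(307,190),(340,212)]: print('instr side',onz(D,u,0))
# cable: scene points vs side curve
cur=np.array([(385,85),(360,88),(347,110),(335,150),(325,180),(300,215),(270,250),(240,285),(222,310)],float)
t=np.linspace(0,8,400);cu=np.c_[np.interp(t,range(9),cur[:,0]),np.interp(t,range(9),cur[:,1])]
for u in [(305,30),(318,50),(330,90),(350,125)]:
    r=[(tri(S,u,D,q),q) for q in cu]; (p,e),q=min(r,key=lambda k:k[0][1]); print('cable',u,p,round(e,1),q)
```

```text
gA [531.6 197.1  67.4] [62.4 63.2] [194 236  32  15 244] | [ 264.8 -261.7  658.5] [197.3 631.2] [  150   219   104   201 14251]
gB [435.1  76.1  43.7] [38.6 42. ] [270 233  20   9  70] | [ 264.8 -261.7  658.5] [197.3 631.2] [  150   219   104   201 14251]
red [531.1 328.1  77.3] [75.7 74. ] [140 259  38  24 573] | [533.  325.4  76.3] [69.7 72.3] [268 179  21   8 107]
yel [ 542.5 -149.9   55.7] [53.4 54.2] [300 184  18   9 103] | [ 538.5 -128.6   55.2] [51.7 52.5] [298 239  22  11 119]
blu [487.6 505.7  97.4] [86.2 89.5] [ 53 310  56  39 927] | [ 417.9 -134.2   57. ] [53.2 49.7] [248 245  23  12  74]
instr [662.7 258.1   0. ]
instr [644.7  45.3   0. ]
instr [907.7 278.9   0. ]
instr side [776.1 516.3  -0. ]
instr side [621.7 254.7   0. ]
instr side [676.1  60.8   0. ]
cable (305, 30) [ 642.7 -247.6  387. ] 0.1 [383.5  85.2]
cable (318, 50) [ 585.4 -230.9  347.6] 0.0 [349.  106.6]
cable (330, 90) [ 552.5 -243.2  251.1] 0.5 [331.7 159.8]
cable (350, 125) [ 498.1 -262.9  165.2] 0.0 [305.2 207.7]
```

The 76 mm stand is the one at about (532,196); the other is about 44 to 50 mm across. The cable droops over the desk near y≈-250, so I trace the rest of it before crossing.

Run:
```python
from h import *
np.set_printoptions(precision=0,suppress=True)
S=load('scene');D=load('side')
for u in [(325,180),(305,208),(285,232),(270,250),(255,267),(240,285),(222,310)]:
    o,d=ray(D,u); print(u,[ (o+d*(y-o[1])/d[1]) for y in (-250,-270,-300)])
cur=np.array([(270,250),(240,285),(222,310),(219,345),(225,378),(224,340),(220,300),(221,262)],float)
t=np.linspace(0,7,700);cu=np.c_[np.interp(t,range(8),cur[:,0]),np.interp(t,range(8),cur[:,1])]
for u in [(402,215),(388,247),(350,292),(342,282)]:
    r=[(tri(S,u,D,q),q) for q in cu]; (p,e),q=min(r,key=lambda k:k[0][1]); print('cable',u,p,e,q)
```

```text
(325, 180) [array([ 539., -250.,  214.]), array([ 533., -270.,  221.]), array([ 524., -300.,  232.])]
(305, 208) [array([ 501., -250.,  159.]), array([ 496., -270.,  168.]), array([ 489., -300.,  181.])]
(285, 232) [array([ 461., -250.,  110.]), array([ 458., -270.,  121.]), array([ 453., -300.,  136.])]
(270, 250) [array([ 430., -250.,   73.]), array([ 428., -270.,   84.]), array([ 424., -300.,  101.])]
(255, 267) [array([ 399., -250.,   36.]), array([ 397., -270.,   49.]), array([ 395., -300.,   67.])]
(240, 285) [array([ 366., -250.,   -4.]), array([ 366., -270.,   10.]), array([ 365., -300.,   30.])]
(222, 310) [array([ 325., -250.,  -64.]), array([ 326., -270.,  -48.]), array([ 327., -300.,  -25.])]
cable (402, 215) [ 326. -274.  -45.] 0.029583186262878102 [222. 310.]
cable (388, 247) [ 321. -210. -111.] 0.014013142081374214 [221. 316.]
cable (350, 292) [ 335.  -69. -181.] 0.11846376672014128 [228. 302.]
cable (342, 282) [ 323.  -14. -112.] 0.0322474523460705 [221. 270.]
```

```bash
cat >> h.py <<'E'
def delta(p,yaw=None):
    o=monitor.get_obs();q=o['tool_pos'];w=o['tcp_rot'][2];d=np.array(p)-q
    c,s=np.cos(w),np.sin(w);L=np.array([c*d[0]+s*d[1],s*d[0]-c*d[1],-d[2]])/200
    print('t %.2f'%o['time'],'pos',q.round(1),'yaw %.3f'%w,'total',L.round(4),'/8',(L/8).round(4),'len',np.linalg.norm(d).round(0))
    if yaw is not None:
        k=-(yaw-w)/(np.pi/2);print('spin total %.4f /8 %.4f'%(k,k/8))
E
python3 -c "
from h import *
delta((419,-146,200),1.5708)"
```

```text
t 0.15 pos [ 231.  -471.1  226.2] yaw 0.456 total [ 1.5595 -1.046   0.1311] /8 [ 0.1949 -0.1307  0.0164] len 376.0
spin total -0.7098 /8 -0.0887
```

Emit:
servo_tool([
  [0.195,-0.131,0.016],
  [0.195,-0.131,0.016],
  [0.195,-0.131,0.016],
  [0.195,-0.131,0.016],
  [0.195,-0.131,0.016],
  [0.195,-0.131,0.016],
  [0.195,-0.131,0.016],
  [0.195,-0.131,0.016],
], spin=[0,0,0,0,0,0,0,0], hand=1)

```text
time: 1.15
tool_pos: [419.5, -144.4, 201.0]
tcp_rot: [3.141, 0.0, 0.456]
contact_force: [0.1, -1.0, 0.6]
grip_width: 91.8
finger_force: 0.0
```

Emit:
servo_tool([
  [0,0,0],
  [0,0,0],
  [0,0,0],
  [0,0,0],
  [0,0,0],
  [0,0,0],
  [0,0,0],
  [0,0,0],
], spin=[-0.1014,-0.1014,-0.1014,-0.1014,-0.1014,-0.1014,-0.1014,0])

```text
time: 2.15
tool_pos: [418.9, -145.8, 201.0]
tcp_rot: [-3.141, -0.0, 1.569]
contact_force: [0.1, 0.7, 0.1]
grip_width: 92.0
finger_force: 0.0
```

Run:
```python
from h import *
delta((419,-146,200),1.5708)
c=cap('wrist'); cv2.imwrite('pics/w1.png',c['frame']); print(ray(c,(280,210)), proj(c,(419,-146,18)))
```

```text
t 2.15 pos [ 418.9 -145.8  201. ] yaw 1.569 total [-0.001   0.0006  0.0048] /8 [-0.0001  0.0001  0.0006] len 1.0
spin total -0.0009 /8 -0.0001
(array([418.86606431, -79.59644467, 359.49794383]), array([-0.00829028, -0.25007525, -0.96819091])) [283.00669369 188.72405788]
```

View pics/w1.png

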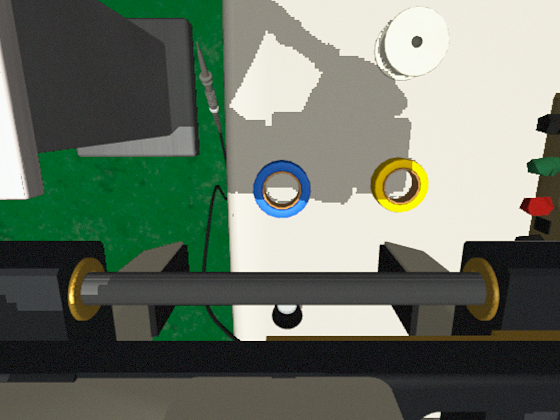

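The wrist view shows the blue roll at (282,188), the yellow at (400,185), the reel at (417,42) and the loupe at (287,315). I measure the bores from their hole contours, with heights from wrist and side together.

```bash
cat >> h.py <<'E'
HS=dict(blue=lambda h:(abs(h[...,0]-110)<12)&(h[...,1]>110),yellow=lambda h:(abs(h[...,0]-27)<8)&(h[...,1]>120))
def hole(c,col,near):
    h=cv2.cvtColor(c['frame'],cv2.COLOR_BGR2HSV).astype(int);m=HS[col](h).astype(np.uint8)
    cs,hi=cv2.findContours(m,cv2.RETR_CCOMP,cv2.CHAIN_APPROX_NONE);o=[]
    for k,x in zip(cs,hi[0]):
        if x[3]>=0 and cv2.contourArea(k)>12:
            M=cv2.moments(k);u=(M['m10']/M['m00'],M['m01']/M['m00']);o.append((np.hypot(u[0]-near[0],u[1]-near[1]),u,k[:,0].astype(float)))
    return min(o,key=lambda q:q[0])[1:]
def circ(c,pts,z):
    w=np.array([onz(c,p,z)[:2] for p in pts]);e=cv2.fitEllipse(w.astype(np.float32));return np.array(e[0]),np.array(e[1])
E
python3 - <<'E'
from h import *
np.set_printoptions(precision=1,suppress=True)
W=load('wrist');D=load('side');S=load('scene')
for col,a,b,s,z in [('blue',(282,188),(260,251),(345,203),18),('yellow',(400,185),(309,245),(309,189),20)]:
    u,k=hole(W,col,a);print(col,u,*circ(W,k,z))
    for C,n in((D,b),(S,s)):
        try: v,_=hole(C,col,n);print('  tri',v,tri(W,u,C,v))
        except Exception as e: print('  x',e)
    ring=HS[col](cv2.cvtColor(W['frame'],cv2.COLOR_BGR2HSV).astype(int)).astype(np.uint8)
    cs=min(cv2.findContours(ring,0,1)[0],key=lambda q:abs(cv2.pointPolygonTest(q,a,True)) if len(q)>40 else 1e9)
    print('  outer',*circ(W,cs[:,0].astype(float),z))
E
```

```text
blue (281.38569350786724, 189.83987835515006) [ 417.4 -147.4] [40.1 40.3]
  tri (254.77777777777774, 168.17094017094016) (array([ 418. , -110.8,  201.6]), np.float64(0.3219882136911735))
  tri (91.85443037974683, 320.9746835443038) (array([471. , 173.9,  41.7]), np.float64(629.7303441232173))
  outer [ 417.5 -146.6] [55.2 57.3]
yellow (401.2108534182204, 185.66333181749278) [ 535.4 -143. ] [37.1 37.2]
  tri (308.59003831417624, 243.50574712643677) (array([ 535.4, -142.8,   19.5]), np.float64(0.3005159644921759))
  tri (308.18518518518516, 186.5218855218855) (array([ 536.3, -142.9,   18.1]), np.float64(0.6307252446693677))
  outer [ 533.3 -141.8] [52.2 57.1]
```

Blue centre ≈(417.4,-147) and yellow ≈(535.5,-143). Yellow's height of 19.5 fits the text, and so does blue's mid-height of about 10. Next I descend on blue and grip it.

Emit:
servo_tool([
  [-0.006,-0.0075,0.15],
  [0,0,0.2],
  [0,0,0.2],
  [0,0,0.2],
  [0,0,0.13],
  [0,0,0.07],
  [0,0,0.03],
  [0,0,0],
], spin=[0,0,0,0,0,0,0,0])

```text
time: 3.2
tool_pos: [417.8, -147.3, 5.4]
tcp_rot: [3.141, 0.0, 1.57]
contact_force: [0.0, -0.2, 0.9]
grip_width: 91.8
finger_force: 0.0
```

Emit:
servo_tool([
  [0,0,0],
  [0,0,0],
  [0,0,0],
  [0,0,0],
  [0,0,0],
  [0,0,0],
  [0,0,0],
  [0,0,0],
], spin=[0,0,0,0,0,0,0,0], hand=-1)

```text
time: 4.2
tool_pos: [417.6, -147.1, 5.3]
tcp_rot: [3.141, 0.0, 1.571]
contact_force: [-0.0, 0.5, 5.6]
grip_width: 58.6
finger_force: 30.0
```

Emit:
servo_tool([
  [0,0,-0.25],
  [0.05,0.02,-0.25],
  [0.22,0.065,-0.07],
  [0.22,0.065,-0.07],
  [0.22,0.065,-0.07],
  [0.22,0.065,-0.07],
  [0.22,0.065,-0.07],
  [0.22,0.065,-0.07],
], spin=[0,0,0,0,0,0,0,0])

```text
time: 5.2
tool_pos: [499.5, 128.4, 189.1]
tcp_rot: [-3.141, 0.0, 1.571]
contact_force: [0.4, -0.0, -0.8]
grip_width: 58.6
finger_force: 30.0
```

Run:
```python
from h import *
delta((531,196,150),3.1416)
c=cap('wrist'); cv2.imwrite('pics/w2.png',c['frame'])
for p in [(531,196,10),(531,328,10),(416,200,15)]: print(proj(c,p))
```

```text
t 5.20 pos [499.5 128.4 189.1] yaw 1.571 total [0.3378 0.1575 0.1957] /8 [0.0422 0.0197 0.0245] len 84.0
spin total -1.0000 /8 -0.1250
[316.7184247  118.01213242]
[320.56002997 -44.7472404 ]
[191.83781297 113.43829621]
```

View pics/w2.png

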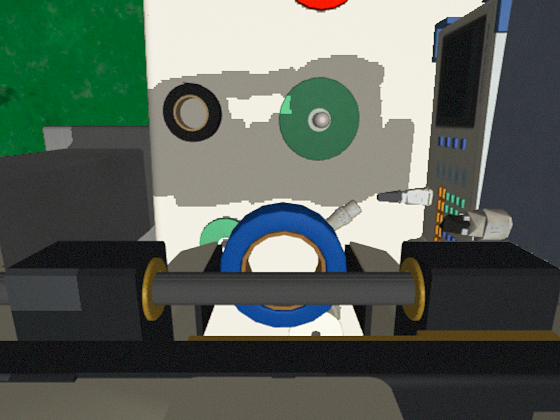

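The stand's foot is at (319,119), its post tip at (320,118), the black roll at (192,112), and the blue roll is held straight. Next I measure stand and black roll.

```bash
cat >> h.py <<'E'
def near_cnt(m,u,amin=200):
    cs=[k for k in cv2.findContours(m.astype(np.uint8),cv2.RETR_LIST,cv2.CHAIN_APPROX_NONE)[0] if cv2.contourArea(k)>amin]
    def cen(k): M=cv2.moments(k);return np.array([M['m10']/M['m00'],M['m01']/M['m00']])
    return sorted([(np.hypot(*(cen(k)-u)),cen(k),cv2.contourArea(k),k[:,0].astype(float)) for k in cs],key=lambda q:q[0])
E
python3 - <<'E'
from h import *
np.set_printoptions(precision=1,suppress=True)
W=load('wrist');S=load('scene');D=load('side')
h=cv2.cvtColor(W['frame'],cv2.COLOR_BGR2HSV).astype(int)
g=(abs(h[...,0]-75)<15)&(h[...,1]>90)
for q in near_cnt(g,(319,119))[:2]: print('green',q[1],q[2],*circ(W,q[3],10))
b=(h[...,2]<60)
for q in near_cnt(b,(192,112))[:3]: print('black',q[1],q[2],*circ(W,q[3],15))
print('post tip',onz(W,(320.5,118.5),39))
# heights: foot centre wrist vs scene/side; black bore
hs=cv2.cvtColor(S['frame'],cv2.COLOR_BGR2HSV).astype(int); gs=(abs(hs[...,0]-75)<15)&(hs[...,1]>80)
qs=near_cnt(gs,(210,243),100)[0]; e=cv2.fitEllipse(qs[3].astype(np.float32)); print('scene foot',e[0],e[1]); 
u=near_cnt(g,(319,119))[0]; eu=cv2.fitEllipse(u[3].astype(np.float32)); print('tri foot',tri(W,eu[0],S,e[0]))
print('tri tip', tri(W,(320.5,118.5),S,(209.5,232)))
ub=near_cnt(b,(192,112))[0][1]; print('tri black', tri(W,ub,S,(245,261.5)))
E
```

```text
green [318.8 119.5] 490.5 [533.  194.6] [22.8 23.3]
green [318.6 118.3] 4999.0 [532.8 194.7] [73.2 73.3]
black [191.7 112.1] 2573.5 [416.  200.7] [50.4 52.5]
black [190.5 112.4] 1097.0 [414.8 200.7] [33.6 33.8]
black [207.7 307.4] 51980.5 [481.3   5.5] [295.  616.4]
post tip [531.5 195.5  39. ]
scene foot (209.6359405517578, 243.2737579345703) (15.43629264831543, 31.444744110107422)
tri foot (array([533.7, 195. ,   5.6]), np.float64(0.9124318823805714))
tri tip (array([531.6, 195.1,  35.6]), np.float64(1.0198434457697874))
tri black (array([415.6, 200.5,  15.5]), np.float64(1.7761848120191648))
```

Emit:
servo_tool([
  [0,0,0],
  [0,0,0],
  [0,0,0],
  [0,0,0],
  [0,0,0],
  [0,0,0],
  [0,0,0],
  [0,0,0],
], spin=[-0.115,-0.115,-0.115,-0.115,-0.115,-0.115,-0.115,-0.115])

```text
time: 6.25
tool_pos: [499.2, 126.7, 188.5]
tcp_rot: [-3.141, -0.001, 3.022]
contact_force: [0.7, 0.5, -1.1]
grip_width: 58.1
finger_force: 30.0
```

Run:
```python
from h import *
delta((532.5,195,60))
```

```text
t 6.25 pos [499.2 126.7 188.5] yaw 3.022 total [-0.1247  0.359   0.6424] /8 [-0.0156  0.0449  0.0803] len 149.0
```

Emit:
servo_tool([
  [-0.03,0.09,0.05],
  [-0.03,0.09,0.05],
  [-0.03,0.09,0.1],
  [-0.033,0.088,0.15],
  [0,0,0.15],
  [0,0,0.14],
  [0,0,0],
  [0,0,0],
], spin=[0,0,0,0,0,0,0,0])

```text
time: 7.25
tool_pos: [533.4, 195.6, 61.5]
tcp_rot: [3.141, 0.001, 3.015]
contact_force: [0.4, -0.4, -1.0]
grip_width: 58.4
finger_force: 30.0
```

Run:
```python
from h import *
delta((532.5,195,16.5))
c=cap('side');s=cap('scene')
a=cv2.resize(c['frame'][165:255,235:345],(660,540),interpolation=cv2.INTER_CUBIC)
cv2.imwrite('pics/d2.png',a)
```

```text
t 7.25 pos [533.4 195.6  61.5] yaw 3.015 total [ 0.0043 -0.0033  0.2249] /8 [ 0.0005 -0.0004  0.0281] len 45.0
```

Tolerance on the bore is ±10 mm, so I lower the roll to TCP about 16 (underside at about 10.5), release, then lift.

Emit:
servo_tool([
  [0.004,-0.003,0.04],
  [0,0,0.05],
  [0,0,0.05],
  [0,0,0.04],
  [0,0,0.025],
  [0,0,0.015],
  [0,0,0.005],
  [0,0,0],
], spin=[0,0,0,0,0,0,0,0])

```text
time: 8.35
tool_pos: [532.2, 194.4, 16.2]
tcp_rot: [3.142, 0.0, 3.016]
contact_force: [0.9, 0.1, -0.6]
grip_width: 58.8
finger_force: 30.0
```

Emit:
servo_tool([
  [0,0,0],
  [0,0,0],
  [0,0,0],
  [0,0,0],
  [0,0,0],
  [0,0,0],
  [0,0,-0.05],
  [0,0,-0.15],
], spin=[0,0,0,0,0,0,0,0], hand=1)

```text
time: 9.35
tool_pos: [531.1, 194.1, 55.8]
tcp_rot: [-3.14, -0.003, 3.016]
contact_force: [0.6, -0.1, -0.6]
grip_width: 91.5
finger_force: 0.0
```

Run:
```python
from h import *
delta((415.4,200.7,140))
```

```text
t 9.35 pos [531.1 194.1  55.8] yaw 3.016 total [ 0.5778 -0.04   -0.4212] /8 [ 0.0722 -0.005  -0.0527] len 143.0
```

Emit:
servo_tool([
  [0,0,-0.2],
  [0.05,0,-0.22],
  [0.15,-0.01,0],
  [0.15,-0.01,0],
  [0.15,-0.01,0],
  [0.08,-0.01,0],
  [0,0,0],
  [0,0,0],
], spin=[0,0,0,0,0,0,0,0])

```text
time: 10.35
tool_pos: [416.9, 201.1, 140.6]
tcp_rot: [3.141, 0.002, 3.016]
contact_force: [-0.1, -0.3, -0.7]
grip_width: 91.9
finger_force: 0.0
```

Run:
```python
from h import *
np.set_printoptions(precision=1,suppress=True)
W=cap('wrist');S=cap('scene');D=cap('side')
u=proj(W,(415.4,200.7,15));print(u)
h=cv2.cvtColor(W['frame'],cv2.COLOR_BGR2HSV).astype(int)
for q in near_cnt(h[...,2]<60,u)[:3]: print('black',q[1],q[2],*circ(W,q[3],15))
u=proj(S,(532.5,195,28)); 
try:
  v,k=hole(S,'blue',u);print('blue in scene',u,v,circ(S,k,28))
except Exception as e: print(e)
hs=cv2.cvtColor(S['frame'],cv2.COLOR_BGR2HSV).astype(int)
for q in near_cnt(HS['blue'](hs),u,30)[:2]: print('ring',q[1],q[2],*circ(S,q[3],22))
delta((415.4,200.7,5))
cv2.imwrite('pics/s3.png',cv2.resize(S['frame'][200:300,130:290],(800,500),interpolation=cv2.INTER_CUBIC))
```

```text
[283.4 200.4]
black [283.2 199.3] 1260.0 [414.7 200.6] [33.4 34.2]
black [283.3 197.9] 2911.5 [413.9 200.9] [50.6 52. ]
black [300.5 336.6] 44750.5 [542.3 203.4] [175.3 542.1]
blue in scene [209.3 234.8] (91.7625, 321.0125) (array([468.7, 497.3]), array([16.5, 25.5]))
ring [208.8 237.9] 72.0 [536.4 191.7] [51.1 52. ]
ring [ 91.8 321. ] 80.0 [475.8 494.8] [16.7 25.8]
t 10.50 pos [416.7 200.9 140.1] yaw 3.016 total [ 0.  -0.   0.7] /8 [ 0.  -0.   0.1] len 135.0
```

View pics/s3.png

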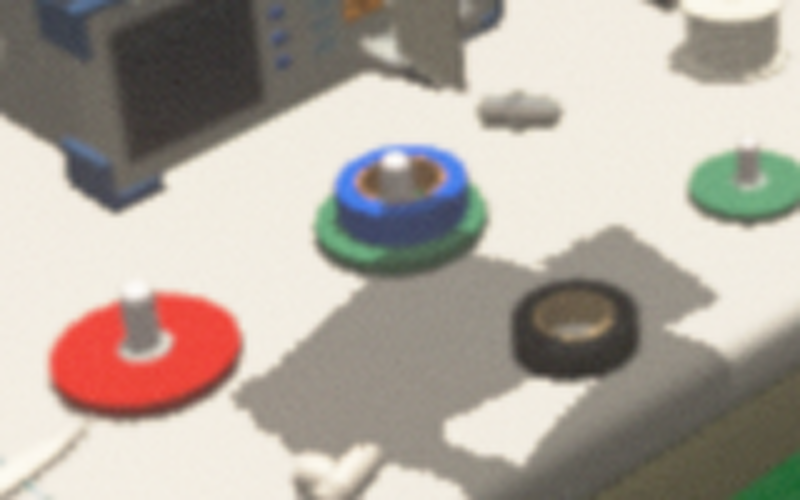

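Blue is seated flat over the post at crop (400,190). Black is at (415,200.7), so I descend and grip it.

Emit:
servo_tool([
  [0.003,0,0.12],
  [0,0,0.2],
  [0,0,0.17],
  [0,0,0.1],
  [0,0,0.06],
  [0,0,0.025],
  [0,0,0],
  [0,0,0],
], spin=[0,0,0,0,0,0,0,0])

```text
time: 11.5
tool_pos: [415.9, 201.2, 5.7]
tcp_rot: [3.141, 0.001, 3.016]
contact_force: [-0.2, 0.1, -0.4]
grip_width: 92.4
finger_force: 0.0
```

Emit:
servo_tool([
  [0,0,0],
  [0,0,0],
  [0,0,0],
  [0,0,0],
  [0,0,0],
  [0,0,0],
  [0,0,0],
  [0,0,0],
], spin=[0,0,0,0,0,0,0,0], hand=-1)

```text
time: 12.5
tool_pos: [415.4, 201.0, 5.1]
tcp_rot: [-3.141, 0.0, 3.016]
contact_force: [0.2, -1.1, 0.2]
grip_width: 49.9
finger_force: 30.0
```

Emit:
servo_tool([
  [0,0,-0.15],
  [0,0,-0.2],
  [0,0,-0.15],
  [0,0,0],
  [0,0,0],
  [0,0,0],
  [0,0,0],
  [0,0,0],
], spin=[0,0,0,0,0,0,0,0])

```text
time: 13.5
tool_pos: [415.1, 201.0, 104.6]
tcp_rot: [-3.141, -0.001, 3.016]
contact_force: [0.3, -0.1, -0.4]
grip_width: 49.9
finger_force: 30.0
```

Run:
```python
from h import *
delta((532.3,195,75))
W=cap('wrist')
h=cv2.cvtColor(W['frame'],cv2.COLOR_BGR2HSV).astype(int)
cv2.imwrite('pics/w4.png',W['frame'])
```

```text
t 13.50 pos [415.1 201.  104.6] yaw 3.016 total [-0.5849  0.0438  0.148 ] /8 [-0.0731  0.0055  0.0185] len 121.0
```

View pics/w4.png

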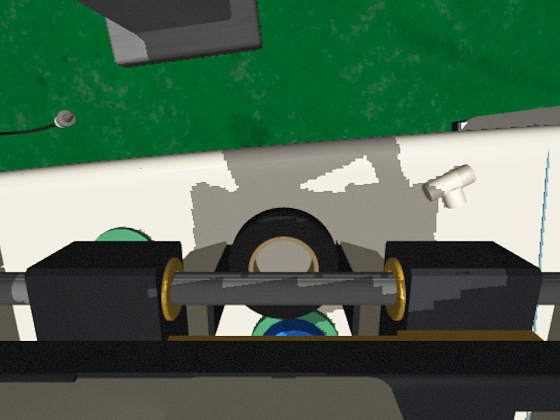

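The black roll is gripped squarely at about (283,265), and the tee at (450,185) is untouched. I carry it over the post.

Emit:
servo_tool([
  [-0.1,0.007,0],
  [-0.15,0.01,0],
  [-0.15,0.01,0],
  [-0.12,0.01,0.03],
  [-0.065,0.007,0.05],
  [0,0,0.068],
  [0,0,0],
  [0,0,0],
], spin=[0,0,0,0,0,0,0,0])

```text
time: 14.55
tool_pos: [531.8, 195.3, 75.5]
tcp_rot: [-3.141, -0.001, 3.016]
contact_force: [0.0, 0.9, -0.6]
grip_width: 50.2
finger_force: 30.0
```

Run:
```python
from h import *
delta((532.3,195,33.5))
```

```text
t 14.55 pos [531.8 195.3  75.5] yaw 3.016 total [-0.0025 -0.001   0.21  ] /8 [-0.0003 -0.0001  0.0263] len 42.0
```

Emit:
servo_tool([
  [-0.002,0,0.04],
  [0,0,0.05],
  [0,0,0.05],
  [0,0,0.035],
  [0,0,0.02],
  [0,0,0.012],
  [0,0,0.003],
  [0,0,0],
], spin=[0,0,0,0,0,0,0,0])

```text
time: 15.55
tool_pos: [533.1, 195.1, 33.7]
tcp_rot: [3.142, 0.0, 3.016]
contact_force: [1.0, 0.0, -0.2]
grip_width: 49.6
finger_force: 30.0
```

Emit:
servo_tool([
  [0,0,0],
  [0,0,0],
  [0,0,0],
  [0,0,0],
  [0,0,0],
  [0,0,0],
  [0,0,-0.05],
  [0,0,-0.15],
], spin=[0,0,0,0,0,0,0,0], hand=1)

```text
time: 16.55
tool_pos: [532.0, 194.8, 73.1]
tcp_rot: [-3.14, -0.003, 3.016]
contact_force: [-0.0, 0.1, -0.2]
grip_width: 92.2
finger_force: 0.0
```

Run:
```python
from h import *
delta((533,-17,180),3.1416/2)
```

```text
t 16.55 pos [532.  194.8  73.1] yaw 3.016 total [-0.138  -1.05   -0.5343] /8 [-0.0172 -0.1313 -0.0668] len 237.0
spin total 0.9199 /8 0.1150
```

Emit:
servo_tool([
  [0,0,-0.2],
  [0,-0.02,-0.25],
  [-0.02,-0.17,-0.09],
  [-0.03,-0.18,0],
  [-0.03,-0.18,0],
  [-0.03,-0.18,0],
  [-0.03,-0.18,0],
  [0,-0.14,0],
], spin=[0,0,0,0,0,0,0,0])

```text
time: 17.55
tool_pos: [534.5, -18.3, 182.3]
tcp_rot: [-3.141, 0.001, 3.015]
contact_force: [-0.9, -0.0, 0.5]
grip_width: 91.4
finger_force: 0.0
```

Run:
```python
from h import *
np.set_printoptions(precision=1,suppress=True)
W=cap('wrist');S=cap('scene');D=cap('side')
delta((533,-17,5))
a=cv2.resize(W['frame'][80:340,140:420],(560,520));b=cv2.resize(S['frame'][200:280,170:290],(780,520),interpolation=cv2.INTER_CUBIC)[:,160:400]
cv2.imwrite('pics/c5.png',np.hstack([a,b]))
print('reel proj',proj(W,(533,-17,36)),[proj(S,(532.4,195,z)) for z in (28,43)])
```

```text
t 17.70 pos [534.3 -17.8 182.1] yaw 3.013 total [0.  0.  0.9] /8 [0.  0.  0.1] len 177.0
reel proj [285.3 195. ] [array([209.4, 234.8]), array([208.7, 229. ])]
```

View pics/c5.png

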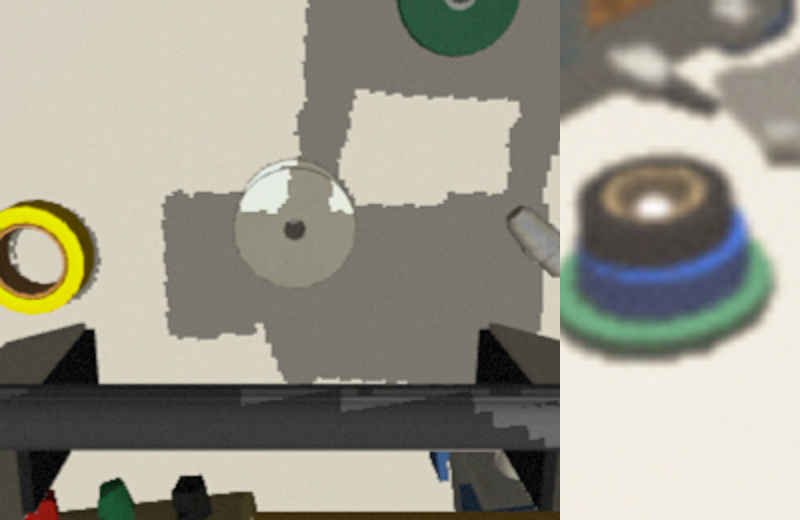

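The stack is straight: black's bore is at scene (209.2,229.5) against an expected (208.7,229.0) for z=43. The reel's centre hole is at wrist (287,195). Next I triangulate the reel.

Run:
```python
from h import *
W=load('wrist');S=load('scene');D=load('side')
print(tri(W,(287.2,194.8),S,(276,198.7)), onz(W,(287.2,194.5),36))
h=cv2.cvtColor(D['frame'],cv2.COLOR_BGR2HSV)
print(tri(W,(287.2,194.8),D,(225+311/600*140,165+217/600*140)))
p=onz(W,(287.2,194.5),36); delta((p[0],p[1],5.5))
```

```text
(array([533.32919928, -15.59786919,  33.22950092]), np.float64(0.6948047237276626)) [532.74062318 -15.30404515  36.        ]
(array([533.93466911, -15.42118549,  34.20750393]), np.float64(1.059309098694748))
t 17.70 pos [534.3 -17.8 182.1] yaw 3.013 total [0.0095 0.0111 0.8832] /8 [0.0012 0.0014 0.1104] len 177.0
```

Emit:
servo_tool([
  [0.007,0.011,0.15],
  [0,0,0.2],
  [0,0,0.2],
  [0,0,0.15],
  [0,0,0.1],
  [0,0,0.06],
  [0,0,0.023],
  [0,0,0],
], spin=[0,0,0,0,0,0,0,0])

```text
time: 18.7
tool_pos: [533.6, -14.2, 5.3]
tcp_rot: [-3.142, 0.001, 3.016]
contact_force: [-0.7, -0.9, 0.2]
grip_width: 91.8
finger_force: 0.0
```

Emit:
servo_tool([
  [0,0,0],
  [0,0,0],
  [0,0,0],
  [0,0,0],
  [0,0,0],
  [0,0,0],
  [0,0,0],
  [0,0,0],
], spin=[0,0,0,0,0,0,0,0], hand=-1)

```text
time: 19.7
tool_pos: [533.3, -14.5, 5.0]
tcp_rot: [-3.141, 0.0, 3.016]
contact_force: [-0.9, -0.5, 2.6]
grip_width: 54.0
finger_force: 30.0
```

Emit:
servo_tool([
  [0,0,-0.1],
  [0,0,-0.15],
  [0,0,-0.15],
  [0,0,-0.1],
  [0,0,0],
  [0,0,0],
  [0,0,0],
  [0,0,0],
], spin=[0,0,0,0,0,0,0,0])

```text
time: 20.7
tool_pos: [532.9, -14.4, 104.1]
tcp_rot: [3.142, -0.002, 3.016]
contact_force: [0.5, 0.3, -2.8]
grip_width: 53.9
finger_force: 30.0
```

Run:
```python
from h import *
delta((532.5,195,105))
W=cap('wrist')
cv2.imwrite('pics/w6.png',W['frame'][150:350])
```

```text
t 20.70 pos [532.9 -14.4 104.1] yaw 3.016 total [ 0.1331  1.0384 -0.0047] /8 [ 0.0166  0.1298 -0.0006] len 209.0
```

View pics/w6.png

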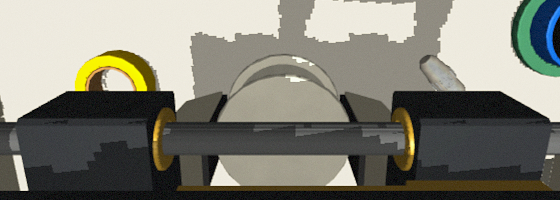

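The reel is upright in the grip at about (285,290) full frame. I carry it over to the stack.

Emit:
servo_tool([
  [0.015,0.1,0],
  [0.02,0.17,0],
  [0.022,0.2,0],
  [0.022,0.2,0],
  [0.02,0.17,0],
  [0.02,0.12,0],
  [0.014,0.078,0],
  [0,0,0],
], spin=[0,0,0,0,0,0,0,0])

```text
time: 21.75
tool_pos: [532.7, 195.4, 104.6]
tcp_rot: [-3.141, -0.0, 3.017]
contact_force: [-0.1, -1.0, -2.5]
grip_width: 53.7
finger_force: 30.0
```

Emit:
servo_tool([
  [0,0,0.05],
  [0,0,0.06],
  [0,0,0.05],
  [0,0,0.03],
  [0,0,0],
  [0,0,0],
  [0,0,0],
  [0,0,0],
], spin=[0,0,0,0,0,0,0,0])

```text
time: 22.75
tool_pos: [533.1, 194.9, 67.2]
tcp_rot: [3.141, 0.001, 3.016]
contact_force: [0.3, -0.1, -2.2]
grip_width: 54.0
finger_force: 30.0
```

Run:
```python
from h import *
delta((532.5,195,49))
P=[];
for i in range(4):
    optics.capture('scene'); P.append(monitor.get_obs()['tool_pos'])
print(np.mean(P,0),np.std(P,0))
```

```text
t 22.75 pos [533.1 194.9  67.2] yaw 3.016 total [ 0.0028 -0.0001  0.091 ] /8 [ 0.0003 -0.      0.0114] len 18.0
[532.9768101  194.90249226  67.06185931] [0.02826608 0.01658003 0.06001463]
```

Emit:
servo_tool([
  [0.001,0,0.02],
  [0,0,0.025],
  [0,0,0.02],
  [0,0,0.012],
  [0,0,0.008],
  [0,0,0.004],
  [0,0,0.003],
  [0,0,0],
], spin=[0,0,0,0,0,0,0,0])

```text
time: 23.95
tool_pos: [532.7, 194.9, 48.5]
tcp_rot: [-3.142, 0.0, 3.016]
contact_force: [0.8, 0.2, -2.1]
grip_width: 54.0
finger_force: 30.0
```

Run:
```python
from h import *
S=cap('scene');D=cap('side');delta((532.5,195,48))
b=cv2.resize(S['frame'][190:280,160:260],(400,360),interpolation=cv2.INTER_CUBIC)
a=cv2.resize(D['frame'][150:230,244:333],(400,360),interpolation=cv2.INTER_CUBIC)
cv2.imwrite('pics/c7.png',np.hstack([b,a]))
```

```text
t 24.05 pos [532.8 194.9  48.6] yaw 3.016 total [0.0013 0.0004 0.0028] /8 [0.0002 0.     0.0004] len 1.0
```

View pics/c7.png

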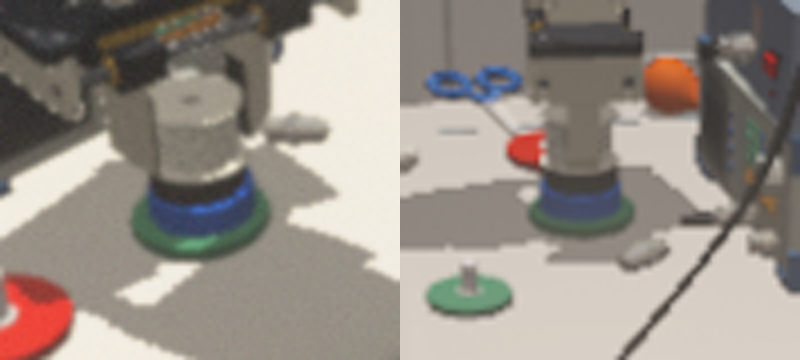

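The reel sits just above the centred rolls, with its weight still on the gripper. I lower another 0.6 mm, release and rise.

Emit:
servo_tool([
  [0,0,0.003],
  [0,0,0],
  [0,0,0],
  [0,0,0],
  [0,0,0],
  [0,0,0],
  [0,0,0],
  [0,0,0],
], spin=[0,0,0,0,0,0,0,0])

```text
time: 25.05
tool_pos: [532.7, 194.9, 47.9]
tcp_rot: [-3.142, 0.0, 3.016]
contact_force: [0.1, 0.1, -2.6]
grip_width: 53.6
finger_force: 30.0
```

Emit:
servo_tool([
  [0,0,0],
  [0,0,0],
  [0,0,0],
  [0,0,0],
  [0,0,0],
  [0,0,0],
  [0,0,0],
  [0,0,0],
], spin=[0,0,0,0,0,0,0,0], hand=1)

```text
time: 26.05
tool_pos: [532.7, 194.9, 47.9]
tcp_rot: [-3.142, 0.0, 3.016]
contact_force: [-0.3, 0.4, 0.2]
grip_width: 91.5
finger_force: 0.0
```

Emit:
servo_tool([
  [0,0,-0.05],
  [0,0,-0.12],
  [0,0,-0.2],
  [0,0,-0.25],
  [0,0,-0.13],
  [0,0,0],
  [0,0,0],
  [0,0,0],
], spin=[0,0,0,0,0,0,0,0])

```text
time: 27.05
tool_pos: [532.0, 194.7, 196.5]
tcp_rot: [-3.141, -0.003, 3.016]
contact_force: [-0.3, -0.2, -0.4]
grip_width: 91.7
finger_force: 0.0
```

Run:
```python
from h import *
delta((535,-143,200),np.pi/2)
```

```text
t 27.05 pos [532.  194.7 196.5] yaw 3.016 total [-0.2266 -1.6735 -0.0175] /8 [-0.0283 -0.2092 -0.0022] len 338.0
spin total 0.9200 /8 0.1150
```

Emit:
servo_tool([
  [-0.01,-0.1,0],
  [-0.02,-0.18,0],
  [-0.025,-0.2,0],
  [-0.025,-0.2,0],
  [-0.025,-0.2,0],
  [-0.025,-0.18,0],
  [-0.02,-0.12,0],
  [-0.015,-0.084,0],
], spin=[0,0,0,0,0,0,0,0])

```text
time: 28.05
tool_pos: [533.1, -62.1, 197.5]
tcp_rot: [-3.141, -0.001, 3.014]
contact_force: [0.2, 0.3, -0.5]
grip_width: 92.0
finger_force: 0.0
```

Emit:
servo_tool([
  [0,0,0],
  [0,0,0],
  [0,0,0],
  [0,0,0],
  [0,0,0],
  [0,0,0],
  [0,0,0],
  [0,0,0],
], spin=[0.115,0.115,0.115,0.115,0.115,0.115,0.115,0.115])

```text
time: 29.05
tool_pos: [533.4, -60.3, 197.6]
tcp_rot: [-3.141, -0.0, 1.565]
contact_force: [-0.3, 0.1, -0.0]
grip_width: 91.7
finger_force: 0.0
```

Run:
```python
from h import *
S=cap('scene');D=cap('side');delta((535.4,-142.9,6),np.pi/2)
for C,n in((D,(309,245)),(S,(309,187))):
    v,_=hole(C,'yellow',n);print(v)
b=cv2.resize(S['frame'][190:280,160:260],(400,360),interpolation=cv2.INTER_CUBIC)
a=cv2.resize(D['frame'][150:230,244:333],(400,360),interpolation=cv2.INTER_CUBIC)
cv2.imwrite('pics/c8.png',np.hstack([b,a]))
```

```text
t 29.15 pos [533.5 -60.3 197.7] yaw 1.570 total [-0.4131  0.01    0.9583] /8 [-0.0516  0.0013  0.1198] len 209.0
spin total -0.0007 /8 -0.0001
(308.7591522157996, 243.5703275529865)
(308.26072607260727, 186.56105610561053)
```

View pics/c8.png

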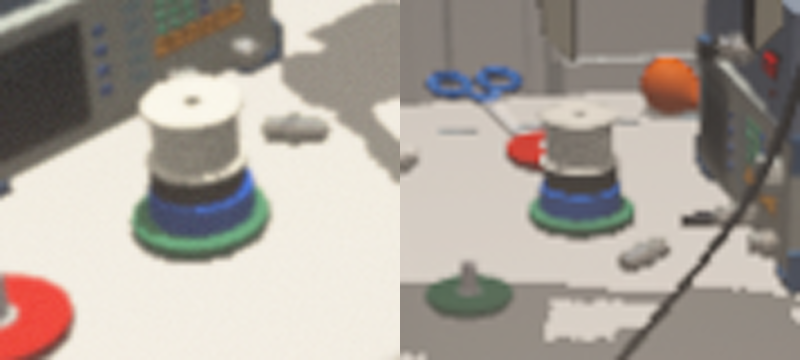

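The stack is upright and centred in both views, and yellow has not moved. I fetch yellow next.

Emit:
servo_tool([
  [-0.1,0.005,0],
  [-0.15,0.005,0],
  [-0.12,0,0.05],
  [-0.043,0,0.12],
  [0,0,0.2],
  [0,0,0.2],
  [0,0,0.17],
  [0,0,0.11],
], spin=[0,0,0,0,0,0,0,0])

```text
time: 30.15
tool_pos: [534.9, -143.9, 26.0]
tcp_rot: [-3.14, -0.0, 1.574]
contact_force: [0.1, 0.7, -0.0]
grip_width: 92.0
finger_force: 0.0
```

Run:
```python
from h import *
delta((535.4,-142.9,6))
```

```text
t 30.15 pos [ 534.9 -143.9   26. ] yaw 1.574 total [0.0048 0.0026 0.1002] /8 [0.0006 0.0003 0.0125] len 20.0
```

Emit:
servo_tool([
  [0.003,0.001,0.04],
  [0,0,0.035],
  [0,0,0.02],
  [0,0,0.007],
  [0,0,0],
  [0,0,0],
  [0,0,0],
  [0,0,0],
], spin=[0,0,0,0,0,0,0,0])

```text
time: 31.15
tool_pos: [536.0, -142.0, 7.6]
tcp_rot: [3.141, 0.0, 1.571]
contact_force: [0.3, -0.1, 0.4]
grip_width: 91.5
finger_force: 0.0
```

Emit:
servo_tool([
  [0,0,0],
  [0,0,0],
  [0,0,0],
  [0,0,0],
  [0,0,0],
  [0,0,0],
  [0,0,0],
  [0,0,0],
], spin=[0,0,0,0,0,0,0,0], hand=-1)

```text
time: 32.15
tool_pos: [535.9, -142.1, 7.5]
tcp_rot: [3.142, 0.0, 1.571]
contact_force: [-0.5, -0.0, -0.5]
grip_width: 54.8
finger_force: 30.0
```

Emit:
servo_tool([
  [0,0,-0.1],
  [0,0,-0.2],
  [0,0,-0.25],
  [0,0,-0.25],
  [0,0,-0.12],
  [0,0,0],
  [0,0,0],
  [0,0,0],
], spin=[0,0,0,0,0,0,0,0])

```text
time: 33.15
tool_pos: [535.2, -141.8, 189.8]
tcp_rot: [-3.139, -0.001, 1.571]
contact_force: [0.3, -0.2, 0.3]
grip_width: 54.6
finger_force: 30.0
```

Run:
```python
from h import *
delta((480,240,190))
```

```text
t 33.15 pos [ 535.2 -141.8  189.8] yaw 1.571 total [ 1.9089e+00 -2.7600e-01 -1.2000e-03] /8 [ 2.386e-01 -3.450e-02 -1.000e-04] len 386.0
```

Emit:
servo_tool([
  [0.17,-0.03,0],
  [0.25,-0.04,0],
  [0.27,-0.04,0],
  [0.27,-0.04,0],
  [0.27,-0.04,0],
  [0.26,-0.04,0],
  [0.24,-0.03,0],
  [0.18,-0.016,0],
], spin=[0,0,0,0,0,0,0,0])

```text
time: 34.15
tool_pos: [479.7, 241.8, 190.3]
tcp_rot: [-3.14, 0.001, 1.572]
contact_force: [-0.1, -2.0, -0.6]
grip_width: 54.6
finger_force: 30.0
```

Run:
```python
from h import *
np.set_printoptions(precision=1,suppress=True)
W=cap('wrist');S=cap('scene');np.set_printoptions(precision=4,suppress=True);delta((531,328,190),np.pi/2)
u=proj(W,(531,327,10))
h=cv2.cvtColor(W['frame'],cv2.COLOR_BGR2HSV).astype(int)
r=((h[...,0]<6)|(h[...,0]>174))&(h[...,1]>130)
for q in near_cnt(r,u)[:2]: print('red',u,q[1],q[2],*circ(W,q[3],10))
q=near_cnt(r,u,1500)[0];eu=cv2.fitEllipse(q[3].astype(np.float32))
hs=cv2.cvtColor(S['frame'],cv2.COLOR_BGR2HSV).astype(int);rs=((hs[...,0]<6)|(hs[...,0]>174))&(hs[...,1]>110)
k=near_cnt(rs,(159,271),150)[0];es=cv2.fitEllipse(k[3].astype(np.float32));print('tri',tri(W,eu[0],S,es[0]))
cv2.imwrite('pics/w9.png',W['frame'])
```

```text
t 34.25 pos [479.6 242.9 190.3] yaw 1.575 total [0.4243 0.2584 0.0013] /8 [0.053  0.0323 0.0002] len 99.0
spin total 0.0024 /8 0.0003
red [338.8098  98.3109] [340.684   98.5797] 5246.5 [532.7374 325.7114] [73.718  73.8914]
red [338.8098  98.3109] [341.2003  99.445 ] 492.5 [533.2579 325.9102] [22.2976 23.0685]
tri (array([533.6662, 327.1421,   4.3219]), np.float64(0.14268658054694122))
```

View pics/w9.png

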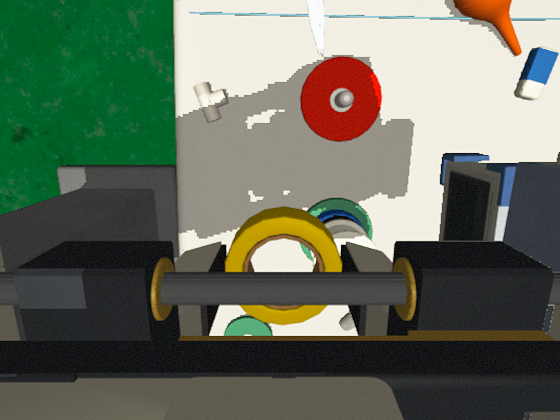

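The red stand is at (341,99), i.e. (533,326), with nothing within the gripper's footprint. I move over it and lower part way.

Emit:
servo_tool([
  [0.08,0.05,0],
  [0.12,0.08,0],
  [0.12,0.08,0],
  [0.07,0.04,0.1],
  [0.027,0.017,0.15],
  [0,0,0.15],
  [0,0,0.12],
  [0,0,0.05],
], spin=[0,0,0,0,0,0,0,0])

```text
time: 35.25
tool_pos: [533.3, 322.0, 75.0]
tcp_rot: [-3.138, 0.002, 1.57]
contact_force: [-1.1, -0.3, -0.2]
grip_width: 54.5
finger_force: 30.0
```

Run:
```python
from h import *
S=cap('scene');delta((533,326,18.2))
```

```text
t 35.30 pos [533.2 322.1  74.7] yaw 1.570 total [ 0.0196 -0.0011  0.2823] /8 [ 0.0025 -0.0001  0.0353] len 57.0
```

Emit:
servo_tool([
  [0.015,0,0],
  [0.004,0,0.05],
  [0,0,0.07],
  [0,0,0.07],
  [0,0,0.05],
  [0,0,0.027],
  [0,0,0.012],
  [0,0,0],
], spin=[0,0,0,0,0,0,0,0])

```text
time: 36.3
tool_pos: [534.3, 327.2, 21.8]
tcp_rot: [3.141, -0.0, 1.571]
contact_force: [-1.0, 0.5, -0.6]
grip_width: 55.0
finger_force: 30.0
```

Run:
```python
from h import *
S=cap('scene');delta((533,326,18)); print(monitor.get_obs()['contact_force'])
```

```text
t 36.35 pos [534.4 327.3  22. ] yaw 1.571 total [-0.0063 -0.0071  0.02  ] /8 [-0.0008 -0.0009  0.0025] len 4.0
[0.5981185  0.444836   0.14070594]
```

Emit:
servo_tool([
  [-0.006,-0.005,0.008],
  [0,0,0.008],
  [0,0,0.003],
  [0,0,0],
  [0,0,0],
  [0,0,0],
  [0,0,0],
  [0,0,0],
], spin=[0,0,0,0,0,0,0,0])

```text
time: 37.35
tool_pos: [533.2, 325.9, 17.9]
tcp_rot: [3.142, 0.0, 1.571]
contact_force: [0.5, 0.7, -0.1]
grip_width: 54.7
finger_force: 30.0
```

Emit:
servo_tool([
  [0,0,0],
  [0,0,0],
  [0,0,0],
  [0,0,0],
  [0,0,0],
  [0,0,0],
  [0,0,0],
  [0,0,0],
], spin=[0,0,0,0,0,0,0,0], hand=1)

```text
time: 38.35
tool_pos: [533.2, 325.9, 17.9]
tcp_rot: [3.142, 0.0, 1.571]
contact_force: [-0.8, 0.3, -0.4]
grip_width: 91.8
finger_force: 0.0
```

Emit:
servo_tool([
  [0,0,-0.05],
  [0,0,-0.15],
  [0,0,-0.25],
  [0,0,-0.25],
  [0,0,-0.2],
  [0,0,0],
  [0,0,0],
  [0,0,0],
], spin=[0,0,0,0,0,0,0,0])

```text
time: 39.35
tool_pos: [532.5, 325.6, 196.5]
tcp_rot: [-3.139, 0.001, 1.571]
contact_force: [-0.5, 0.5, -0.6]
grip_width: 91.4
finger_force: 0.0
```

Run:
```python
from h import *
S=cap('scene');D=cap('side')
b=cv2.resize(S['frame'][180:310,130:260],(400,400),interpolation=cv2.INTER_CUBIC)
a=cv2.resize(D['frame'][165:305,225:365],(400,400),interpolation=cv2.INTER_CUBIC)
cv2.imwrite('pics/c10.png',np.hstack([b,a]))
```

```text
(no output)
```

View pics/c10.png

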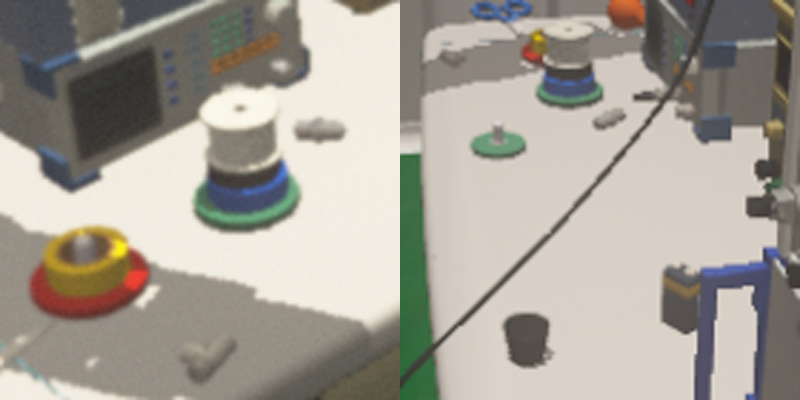

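Yellow lies flat over the red post at (88,262). The stack stands centred at (245,160), and the battery, loupe and tee have not moved. I hand the job in.

```bash
python3 -c "
from plant import workorder
print(workorder.close_job())"
```

```text
the job is handed in; nothing more can be done
None
```

The job is handed in at about 39 s: blue, black and the solder reel are stacked in order and centred on the green stand, yellow is over the red post, and the battery, loupe and tee are untouched.

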